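Find the keyways of a dummy plug by feel and seal the port of a test box

TASK

Seal the open port on top of the grey test box with the dummy plug that lies on its side on the bench (stand it up first so that you can take it from above). Slip it over the port's spigot and, pressing only lightly, turn it until you feel its hidden keyways drop over the port's lugs; then push it fully home, rim on the flange, and let go. Never press hard, for the port sinks into its soft gasket, and do not shift the tools lying around.

Things in the scene. Friction and masses are not known exactly. Their poses are not given: they have to be found in the camera images.
- dummy_plug: dummy plug: octagonal aluminium sleeve, 40 mm over its flats, 60 mm long, lying on a flat at the start. Origin: centre of its open mouth; z runs from the mouth to the orange end; flats face +x, -x, +y, -y and the diagonals. Bore 31 mm over its flats, 47 mm deep. In the mouth, under the +x, -x, +y, -y flats (black lines), four equal keyways 12.8 mm wide, 13 mm deep; the rim between is solid
- plug_end (a point): centre of the plug's closed orange end, 60 mm from the mouth, axes as the plug's
- port_seat (a point): centre of the port on the lid of the grey test box (112 x 94 mm, 36 mm high), at the top of its flange (50 mm across, 41 mm above the bench) where the plug's rim sits when home; z up, x and y along the box's sides. Round the spigot's foot stand four lugs 90 degrees apart, 9 mm wide, 18 mm out from the axis, 11 mm up from the flange; until keyways meet lugs the plug stands on them
- port_top (a point): centre of the top of the port's round spigot, 29.5 mm above the flange; the spigot is 29 mm in diameter, chamfered over its upper 5 mm to 21 mm. The port is screwed in at any angle: the direction of its lugs is not known and has nothing to do with the box's sides; the keyways drop within about 6 degrees of them
- port (a joint): how far the port is pressed down into its rubber gasket, m: 0 at rest, about 1 mm for every 9 N of downward push, 4 mm is too much
- side_cutters: red-handled side cutters lying on the bench, 118 mm long, 12 mm high; origin at the centre of the underside; a bystander
- screwdriver: small red screwdriver lying on the bench, 173 mm long, 11 mm high; origin at the centre of the underside; a bystander
- tape_roll: roll of black tape lying flat, 58 mm across, 19 mm high; origin at the centre of the underside; a bystander
- flux_bottle: brown dropper bottle standing, 33 mm across, 109 mm high; origin at the centre of the underside; a bystander
Things that resemble listed ones, but are neither listed nor needed, are in the scene too. What is meant by the dummy_plug is not green, and is the larger of those in its own colour.

How it is judged:
At the end, for the whole second after the job is handed in: the plug stands on the port, mouth down, upright within 0.06 rad, its axis within 4 mm of the port's, its rim less than 3 mm above the flange, at rest (z of dummy_plug in the frame of port_seat below 0.003 m and horizontal distance between dummy_plug and port_seat below 0.004 m and angle between dummy_plug's own z axis and vertical below 0.06 rad and linear speed of dummy_plug below 0.01 m/s); the robot touches nothing.
It fails at once if the port is pressed more than 4 mm into its gasket (pushed too hard) (value of joint port above 0.004 m).
It fails at once if a bystander (side cutters, screwdriver, tape roll or bottle) is moved more than 20 mm (distance of any of side_cutters, screwdriver, tape_roll, flux_bottle from where it was at the start of the episode above 0.02 m).
It also fails if it takes over 58 s, if anything falls off the work surface, if the arm or the gripper's body presses on something with over 40 N, if the wrist force passes 120 N, or if a joint passes its speed limit or range.

ROBOT

A 6-joint arm with a two-finger parallel gripper is mounted at the origin on a cart in front of the work surface, level with it; the furniture and walls round the work are solid. World frame = base frame: x ahead of the robot, y to its left, z up, the work surface at z = 0. Lengths are in m, angles in rad, forces in N, time in s.
With the tool pointing down it reaches from about 0.25 to 0.8 m from the base axis. Payload 3.9 kg.
Tool frame: the origin (TCP) lies on the front face of the gripper's body, between the roots of the fingers; the fingertips stand bot.nose_length ahead of it and the grasp point (between the pads) lies 54 mm ahead of it (bot.nose_length is the distance from the TCP to the fingertips, in m); z points along the fingers, y is the line along which they close (so a half turn about z gives the same grasp; the last joint's range is limited). The gripper opens to 85 mm and grips with 20 to 120 N. Pads are 22 mm wide; open, the fingers measure 114 mm over their backs; the gripper's body (76 mm by 85 mm) begins 54 mm behind the grasp point. The pads swing forward as they close: fully open they stand 13 mm farther back than shut.
Start: joints at [1.1, 0.26, -0.138, 1.173, 0, 1.571], TCP at [0.238, 0.468, 0.304] pointing down, gripper open.
Joint ranges: [-2.78, 2.78], [-0.83, 1.72], [-1.28, 1.37], [-1.9, 2.12], [-1.57, 1.48], [-3.14, 3.14]. Speed limits (rad/s): [2.57, 2.57, 3.14, 3.14, 3.14, 3.14].

INTERFACE

Orientations are given as a unit quaternion [x, y, z, w].
In Python, from rig import bot, eyes, nets gives the robot as it stands. Calls block until the motion is done:
- bot.reach(position, orientation): joint-space move of the TCP to a pose.
- bot.move_l(position, attitude=None, v=0.15): straight line of the TCP; attitude=None keeps the orientation; v is the mean speed in m/s.
- bot.set_joints(angles): joint-space move.
- bot.grip(opening, grasp_force=None): finger opening in m; grasp_force is the grip in N (None keeps the last); returns when the fingers have stopped.
- bot.hold(seconds).
- bot.ik(position, orientation): joint angles nearest the present ones, or None.
- bot.state(): the state.
- eyes.snapshot(name): name is "scene" or "top" or "wrist"; returns the picture (480x640x3 uint8, red, green, blue); there is no depth.
- eyes.calibration(name): a dict with "fx", "fy", "cx", "cy" (pixels), "R" (3x3) and "t" (3): a world point X has camera coordinates R X + t; the wrist camera has in their place "mount" (4x4, takes a point from camera to tool coordinates, whose origin is the TCP and whose axes are the flange's). Camera axes: x right, y down, z forward; pixel columns grow to the right and rows downward; lengths in m; the calibration is good to about 2 mm. The wrist camera is an equidistant fisheye: a pixel r from the principal point sees the ray r / f radians off the axis. A picture is of the moment at which its call begins: read the wrist's pose just before it. calibration takes no time and is no camera call.
A pose or a line that the arm cannot do raises bot.Unreachable and nothing moves.
- bot.job_done(): hands the job in; it is judged then, once.
Trained networks look in the newest picture that a camera, given by its name, has taken for a name from the list of things; names that differ only in an ending like _2 or _b are one class to them, and where a whole thing is asked for, a point or a joint stands for the part that bears it (a point fixed in the world has none). Each returns a list of dicts, best first, with "score" (0 to 1); they miss things now and then, are a little off and sometimes report something else, mostly with a low value. They report only what shows in the picture. A call takes as long as a camera call. They do not tell look-alikes from the thing itself.
- nets.boxes_of(query, camera): "location" ([x, y, z] in m, in world coordinates, good to about 4 mm: the middle of the surface that is visible of it).
- nets.landmark_of(query, camera): "location" ([x, y, z] in m, in world coordinates, good to about 4 mm: a listed point, or the origin of a listed thing).
The state is a dict: "clock": time; "joint_positions": joint angles; "qvel": joint speeds; "effort": joint torques, N m; "tcp_pos": TCP position; "tcp_rot": TCP orientation; "wrist_force": force on the tool from outside, world axes, zero at the start; "ft_torque": the same for the moment, N m; "grip_width": finger opening in m; "grasp_force": force on a finger pad.
Only numpy, scipy, OpenCV 4.12 (cv2) and the standard library are available. Lean on these libraries where they do the work, as an engineer would, in place of code of your own. Each camera call takes 0.05 s, during which the arm holds its last target. There are 200 camera calls.

## Working session

There is one attempt and no reset: what is moved stays moved. The work goes in short steps, each a Python script; the robot and the scene stay as the last script left them, time stands still between calls to the robot, and variables do not carry over. Pictures are saved under pics/ and viewed, at most 10 in all, crops included, and the job is handed in when it is done.

```bash
mkdir -p pics; ls
python3 - <<'E'
from rig import bot, eyes, nets
import cv2, numpy as np
ims=[]
for c in ["scene","top"]:
    im=eyes.snapshot(c); cv2.imwrite(f"pics/{c}0.png",im[:,:,::-1])
    print(c,{k:np.round(v,3).tolist() for k,v in eyes.calibration(c).items()})
    for q in ["dummy_plug","plug_end","port_seat","port_top"]:
        print(c,q,[(np.round(d["location"],3).tolist(),round(d["score"],2)) for d in nets.landmark_of(q,c)])
    for q in ["dummy_plug","side_cutters","screwdriver","tape_roll","flux_bottle"]:
        print(c,"box",q,[(np.round(d["location"],3).tolist(),round(d["score"],2)) for d in nets.boxes_of(q,c)])
print(bot.nose_length, bot.state(), eyes.calibration("wrist"))
E
```

```text
pics
scene {'fx': 539.102, 'fy': 539.102, 'cx': 320.622, 'cy': 236.365, 'R': [[0.608, -0.794, -0.008], [-0.475, -0.356, -0.805], [0.636, 0.493, -0.594]], 't': [-0.184, 0.414, 0.548]}
scene dummy_plug [([0.586, 0.387, 0.018], 0.85), ([0.567, 0.302, 0.026], 0.68), ([0.57, 0.247, 0.019], 0.68), ([0.798, 0.345, 0.021], 0.56)]
scene plug_end [([0.785, 0.285, 0.022], 0.78), ([0.57, 0.247, 0.019], 0.7), ([0.547, 0.374, 0.013], 0.66)]
scene port_seat [([0.547, 0.122, 0.045], 0.62)]
scene port_top [([0.544, 0.121, 0.07], 0.93)]
scene box dummy_plug [([0.559, 0.266, 0.032], 0.89), ([0.557, 0.374, 0.025], 0.89), ([0.777, 0.301, 0.032], 0.71)]
scene box side_cutters [([0.37, 0.319, 0.01], 0.9)]
scene box screwdriver [([0.369, 0.08, 0.008], 0.73)]
scene box tape_roll [([0.668, 0.281, 0.014], 0.67)]
scene box flux_bottle [([0.693, 0.167, 0.046], 0.76)]
top {'fx': 576.993, 'fy': 576.993, 'cx': 316.053, 'cy': 232.715, 'R': [[-0.003, -1.0, 0.02], [-0.992, 0.001, -0.122], [0.122, -0.021, -0.992]], 't': [0.2, 0.572, 0.98]}
top dummy_plug [([0.801, 0.342, 0.02], 0.91), ([0.583, 0.392, 0.013], 0.74), ([0
[... 996 characters left out ...]
ay([2.33240884e-01, 9.72418989e-01, 9.16202216e-06, 7.22176259e-06]), 'wrist_force': array([0.43425195, 0.48643151, 0.03946603]), 'ft_torque': array([-0.01340608,  0.00120876, -0.01988827]), 'grasp_force': 0.0, 'grip_width': 0.08535831644411641} {'fx': 371.64829954431775, 'fy': 371.64829954431775, 'cx': 319.7057205736992, 'cy': 232.90431112080063, 'mount': array([[-3.34688781e-04, -9.48933398e-01, -3.15476298e-01,
         8.12483884e-02],
       [ 9.99999110e-01, -7.25060574e-04,  1.12003885e-03,
        -4.73892297e-04],
       [-1.29158170e-03, -3.15475643e-01,  9.48932796e-01,
        -7.00992566e-02],
       [ 0.00000000e+00,  0.00000000e+00,  0.00000000e+00,
         1.00000000e+00]])}
```

View pics/scene0.png

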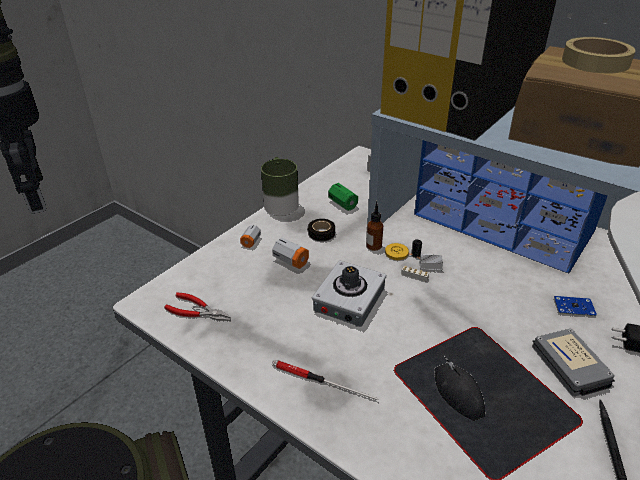

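View pics/top0.png

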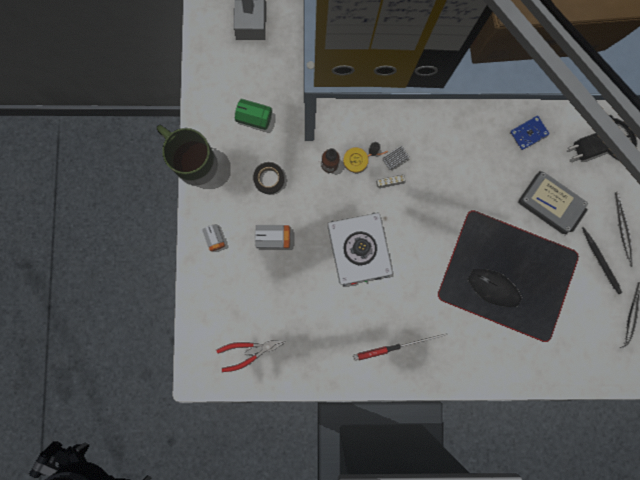

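The scene view shows the larger grey plug at about (291,253), with its orange end toward the box. The box port is at (350,278) and the smaller decoy at (250,237). The top view has the plug at (257–290,237) lying along −y, and the port at (362,247). Next: a closer look with the wrist camera, plus IK checks for standing the plug up.

```bash
cat > h.py <<'E'
from rig import bot, eyes, nets
import cv2, numpy as np
from scipy.spatial.transform import Rotation as Ro
def quat(y,z):
    y=np.array(y,float);z=np.array(z,float);y/=np.linalg.norm(y);z/=np.linalg.norm(z)
    return Ro.from_matrix(np.c_[np.cross(y,z),y,z]).as_quat()
def down(psi): return quat([np.cos(psi),np.sin(psi),0],[0,0,-1])
def tcp(grasp,q,d=0.054): return np.array(grasp)-d*Ro.from_quat(q).apply([0,0,1])
def wproj(X,p,q):
    c=eyes.calibration("wrist");M=c["mount"];Xt=Ro.from_quat(q).inv().apply(np.atleast_2d(X)-p)
    Xc=(Xt-M[:3,3])@M[:3,:3];r=np.hypot(Xc[:,0],Xc[:,1]);th=np.arctan2(r,Xc[:,2])
    return np.c_[c["cx"]+c["fx"]*th*Xc[:,0]/r,c["cy"]+c["fx"]*th*Xc[:,1]/r]
def wray(u,v,p,q):
    c=eyes.calibration("wrist");M=c["mount"];a=np.array([u-c["cx"],v-c["cy"]]);r=np.hypot(*a);th=r/c["fx"]
    d=np.r_[np.sin(th)*a/r,np.cos(th)];R=Ro.from_quat(q)
    return p+R.apply(M[:3,3]),R.apply(M[:3,:3]@d)
E
python3 - <<'E'
from h import *
for psi in [0,np.pi]:
  for a in [40,50]:
    s,c=np.sin(np.radians(a)),np.cos(np.radians(a));y=[np.cos(psi),0,0]
    q1=quat(y,[0,s,-c]);q2=quat(y,[0,-c,-s])
    for z in (.028,.1): print(psi,a,"init",bot.ik(tcp([.567,.27,z],q1),q1))
    for pl in ([.567,.27,.04],[.45,.2,.04],[.45,.2,.1],[.48,.25,.04]): print("   fin",bot.ik(tcp(pl,q2),q2))
k=0
for psi,P in ((0,[.56,.22,.26]),(-np.pi/2,[.60,.20,.26])):
    q=down(psi); 
    try: bot.reach(P,q)
    except bot.Unreachable: print("unreach",psi);continue
    bot.hold(.3)
    s=bot.state();im=eyes.snapshot("wrist");cv2.imwrite(f"pics/w{k}.png",im[:,:,::-1]);k+=1
    print(s["clock"],s["tcp_pos"],s["tcp_rot"],s["joint_positions"].round(2))
    for n in ["dummy_plug","plug_end","port_seat","port_top"]:
        print(n,[(np.round(d["location"],3).tolist(),round(d["score"],2)) for d in nets.landmark_of(n,"wrist")])
E
```

```text
0 40 init [ 0.13325622  0.59657878 -0.46803345  0.39515794  0.69071569  1.74403292]
0 40 init [ 0.13325622  0.49934665 -0.40140592  0.5590176   0.69071569  1.74403292]
   fin [ 0.72386924  1.02903151  0.38917389  1.5991118  -0.61133096  2.51285229]
   fin [ 0.76405783  0.83381575 -0.09274917  1.33374763 -0.58609328  2.55071687]
   fin [ 0.76405783  0.76403409 -0.0549853   1.44129315 -0.58609328  2.55071687]
   fin [ 0.78663851  0.91237674  0.0986055   1.45787461 -0.57162918  2.57143215]
0 50 init [ 0.06833749  0.65217675 -0.49348455  0.34393588  0.86988755  1.67687669]
0 50 init [ 0.06833749  0.54685913 -0.43880175  0.5039363   0.86988755  1.67687669]
   fin [ 0.68581847  0.90905539  0.2488266   1.39902421 -0.52066134  2.38918348]
   fin [ 0.71913614  0.71762918 -0.19612985  1.16198499 -0.50478283  2.42279735]
   fin [ 0.71913614  0.64956954 -0.14501526  1.28115922 -0.50478283  2.42279735]
   fin [ 0.7464493   0.79506832 -0.01961498  1.27401491 -0.49141431  2.44991014]
3.141592653589793 40 init [ 0.13325622  0.59657878 -0.46803345  0.39515794  0.69071569 -1.39755973]
3.14159265358979
[... 968 characters left out ...]
2012] [7.06616982e-01 7.07596223e-01 1.61454884e-04 2.38562365e-05] [ 0.38  0.41 -0.03  1.13  0.    1.95]
dummy_plug [([0.571, 0.302, 0.015], 0.92), ([0.803, 0.34, 0.021], 0.73), ([0.585, 0.385, 0.019], 0.57)]
plug_end [([0.785, 0.286, 0.02], 0.82), ([0.569, 0.244, 0.02], 0.78), ([0.542, 0.374, 0.011], 0.76)]
port_seat [([0.55, 0.123, 0.074], 0.5), ([0.566, 0.245, 0.022], 0.26)]
port_top [([0.547, 0.122, 0.07], 0.61)]
7.3 [0.60000553 0.20001943 0.26000111] [1.00000000e+00 2.73485023e-06 1.46145443e-05 9.63578218e-07] [ 0.32  0.46  0.06  1.16 -0.   -2.82]
dummy_plug [([0.584, 0.384, 0.015], 0.71), ([0.572, 0.301, 0.019], 0.69)]
plug_end []
port_seat []
port_top [([0.551, 0.124, 0.072], 0.84)]
```

View pics/w0.png

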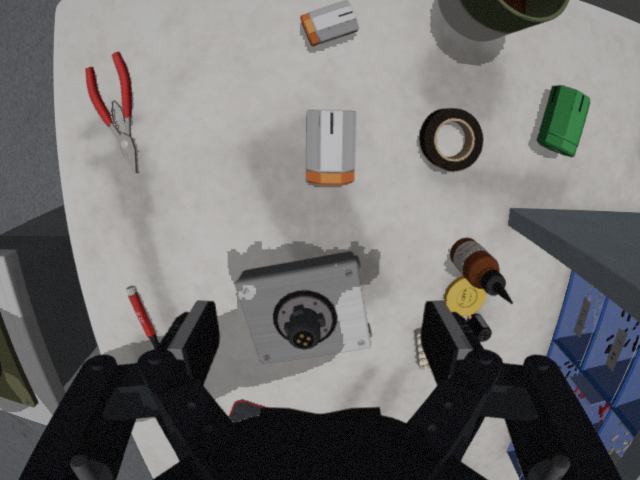

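View pics/w1.png

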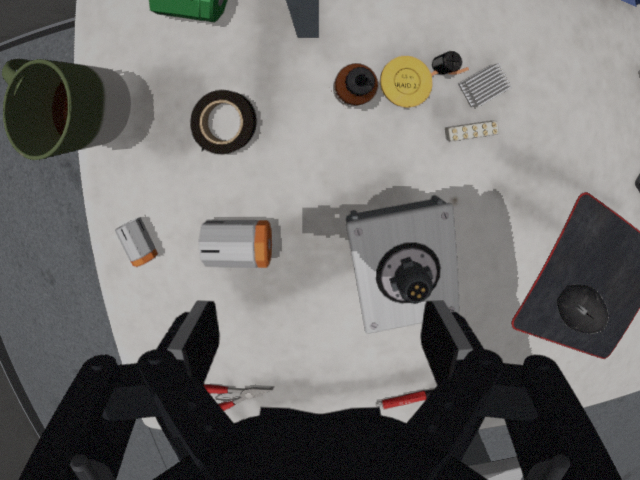

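w0 shows the plug at x 306–356, y 109–187, with its black line on the top flat, so the side flats carry keyways too. The port flange centre is near (304,317) and the spigot top near (303,338). In w1 the plug is at (235,243), with the spigot top at about (417,290).

Run:
```python
from h import *
P=[np.array([.55963668,.22077379,.26022012]),np.array([.60000553,.20001943,.26000111])]
Q=[np.array([.70661698,.70759622,1.6e-4,0]),np.array([1,0,0,0.])]
Q=[q/np.linalg.norm(q) for q in Q]
def tri(uv):
    A=np.zeros((3,3));b=np.zeros(3)
    for (u,v),p,q in zip(uv,P,Q):
        o,d=wray(u,v,p,q);N=np.eye(3)-np.outer(d,d);A+=N;b+=N@o
    X=np.linalg.solve(A,b); return X.round(4),[np.round(wproj(X,p,q)[0]-np.array(x),1).tolist() for x,p,q in zip(uv,P,Q)]
print("top",tri([(303,338),(417,290)]));print("flange",tri([(304,316),(408,274)]))
# upper-flat line mouth end (on top flat centre, z~.04)
print("line mouth",tri([(332,111),(202,251)]));print("line inner",tri([(332,133),(219,251)]))
def onz(i,u,v,z): o,d=wray(u,v,P[i],Q[i]); return (o+d*(z-o[2])/d[2]).round(4)
for u,v in((319,110),(343,110),(317,170),(344,170)): print(onz(0,u,v,.04))
for i,(u,v) in enumerate([(304,320),(410,277)]):
    c=cv2.imread(f"pics/w{i}.png")[v-45:v+45,u-45:u+45]
    c=cv2.resize(c,(400,400),interpolation=cv2.INTER_CUBIC);c=np.clip((c/255.)**.5*330-30,0,255).astype(np.uint8)
    a=c if i==0 else np.hstack([a,c])
cv2.imwrite("pics/port.png",a)
```

```text
top (array([0.5457, 0.1217, 0.0689]), [[-0.0, 0.0], [-0.0, -0.0]])
flange (array([0.5448, 0.1221, 0.0343]), [[-0.5, 0.7], [-0.6, -0.6]])
line mouth (array([0.5684, 0.3031, 0.039 ]), [[-0.9, 1.0], [-1.0, -0.7]])
line inner (array([0.5689, 0.2864, 0.0408]), [[-0.3, 0.4], [-0.3, -0.3]])
[0.5591 0.3046 0.04  ]
[0.5775 0.3047 0.04  ]
[0.5575 0.2574 0.04  ]
[0.5788 0.2575 0.04  ]
```

View pics/port.png

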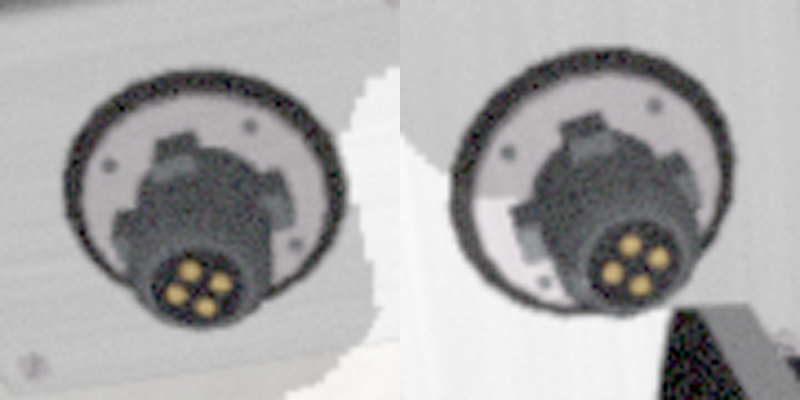

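Run:
```python
from h import *
P=[np.array([.55963668,.22077379,.26022012]),np.array([.60000553,.20001943,.26000111])]
Q=[np.array([.70661698,.70759622,1.6e-4,0]),np.array([1,0,0,0.])]
Q=[q/np.linalg.norm(q) for q in Q]
C=np.array([.5455,.122])
for i,X,Y in((0,176,168),(0,280,212),(0,119,238),(1,592-400,145),(1,535-400,240),(1,686-400,192)):
    u,v=[(304,320),(410,277)][i];o,d=wray(u-45+X*90/400,v-45+Y*90/400,P[i],Q[i]);p=(o+d*(.052-o[2])/d[2])[:2]-C
    print(i,p.round(4),np.hypot(*p).round(4),np.degrees(np.arctan2(p[1],p[0])).round(1))
# j6 options
for a in range(-60,61,10):
    q=down(np.radians(a));j=bot.ik(tcp([.5455,.122,.11],q),q);print(a,None if j is None else j.round(2))
```

```text
0 [-0.0039  0.0147] 0.0152 105.0
0 [0.0163 0.0046] 0.0169 15.9
0 [-0.0157 -0.0018] 0.0158 -173.4
1 [0.0154 0.0047] 0.0161 17.0
1 [-0.0042  0.0141] 0.0147 106.4
1 [ 0.0053 -0.0149] 0.0158 -70.4
-60 [ 0.22  0.41 -0.3   0.86  0.    2.84]
-50 [ 0.22  0.41 -0.3   0.86  0.    2.66]
-40 [ 0.22  0.41 -0.3   0.86  0.    2.49]
-30 [ 0.22  0.41 -0.3   0.86  0.    2.31]
-20 [ 0.22  0.41 -0.3   0.86  0.    2.14]
-10 [ 0.22  0.41 -0.3   0.86  0.    1.97]
0 [ 0.22  0.41 -0.3   0.86  0.    1.79]
10 [ 0.22  0.41 -0.3   0.86  0.    1.62]
20 [ 0.22  0.41 -0.3   0.86  0.    1.44]
30 [ 0.22  0.41 -0.3   0.86  0.    1.27]
40 [ 0.22  0.41 -0.3   0.86  0.    1.09]
50 [ 0.22  0.41 -0.3   0.86  0.    0.92]
60 [ 0.22  0.41 -0.3   0.86  0.    0.74]
```

Lugs are seen at about 16° mod 90°. Next: grasp the plug with the tool tilted, and stand it up.

Run:
```python
from h import *
a=np.radians(45);s,c=np.sin(a),np.cos(a)
q1=quat([1,0,0],[0,s,-c]);q2=quat([1,0,0],[0,-c,-s])
G=np.array([.5682,.2705,.0255])
def st(t):
    x=bot.state();print(t,round(x["clock"],2),x["tcp_pos"].round(4),x["wrist_force"].round(1),round(x["grip_width"],4),round(x["grasp_force"],1));return x
bot.reach(tcp(G,q1,.054+.09),q1); st("pre")
bot.grip(.07)
bot.move_l(tcp(G,q1),v=.12); st("at")
bot.grip(.03,40); st("grip")
bot.move_l(tcp(G+[0,0,.10],q1),v=.15); st("lift")
T=np.array([.48,.245,.12])
bot.reach(tcp(T,q2),q2)
bot.move_l(tcp([T[0],T[1],.045],q2),v=.12); bot.hold(.2)
f0=st("above")["wrist_force"][2]
z=.040
while z>.027:
    bot.move_l(tcp([T[0],T[1],z],q2),v=.05)
    if bot.state()["wrist_force"][2]-f0>4: break
    z-=.001
print("z",z);st("down")
im=eyes.snapshot("scene");cv2.imwrite("pics/s1.png",cv2.resize(im[150:350,150:450,::-1],(750,500)))
```

```text
pre 11.18 [0.5683 0.1687 0.1274] [0.2 0.3 0.3] 0.0855 0.0
at 12.39 [0.5685 0.2322 0.064 ] [-0.6  0.5  0.1] 0.0703 0.0
grip 12.77 [0.5688 0.232  0.0644] [-0.2 -3.4  3.4] 0.0393 41.5
lift 13.58 [0.5674 0.2321 0.1626] [-0.   0.7 -1.8] 0.0394 40.9
above 15.76 [0.4804 0.2835 0.084 ] [ 1.1 -0.4 -2.2] 0.0393 41.3
z 0.036
down 17.01 [0.48   0.2832 0.0747] [-0.8 -0.1  3. ] 0.039 41.8
```

View pics/s1.png

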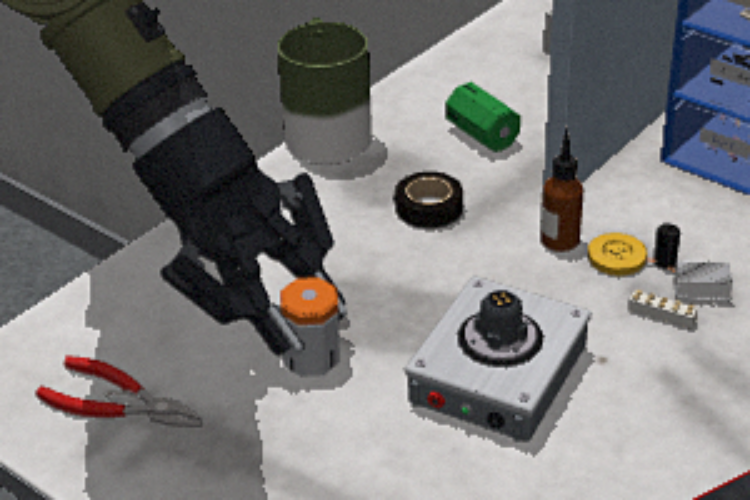

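The plug is standing upright, orange end up, at about (310,330) in the crop. Next: release it, regrasp from above by centring in y and then in x, and check.

Run:
```python
from h import *
a=np.radians(45);s,c=np.sin(a),np.cos(a);q2=quat([1,0,0],[0,-c,-s])
def st(t):
    x=bot.state();print(t,round(x["clock"],2),x["tcp_pos"].round(4),x["wrist_force"].round(1),round(x["grip_width"],4),round(x["grasp_force"],1));return x
bot.grip(.075)
p=bot.state()["tcp_pos"]
bot.move_l(p+.09*np.array([0,c,s]),v=.2)
for cam in ("scene","top"):
    eyes.snapshot(cam)
    for n in ("plug_end","dummy_plug"): print(cam,n,[(np.round(d["location"],3).tolist(),round(d["score"],2)) for d in nets.landmark_of(n,cam)][:4])
X=np.array([.4803,.2388])
q=down(np.pi/2)
bot.reach([*X,.15],q); bot.move_l([*X,.054+.032],v=.12); st("at")
bot.grip(.03,20); st("g1"); bot.grip(.06)
im=eyes.snapshot("scene");cv2.imwrite("pics/s2.png",cv2.resize(im[150:350,150:450,::-1],(750,500)))
```

```text
scene plug_end [([0.483, 0.244, 0.058], 0.77), ([0.548, 0.374, 0.011], 0.61), ([0.783, 0.282, 0.023], 0.56)]
scene dummy_plug [([0.584, 0.388, 0.02], 0.67), ([0.481, 0.24, 0.001], 0.61), ([0.799, 0.341, 0.023], 0.61)]
top plug_end [([0.784, 0.283, 0.019], 0.85), ([0.484, 0.24, 0.057], 0.8), ([0.55, 0.374, 0.012], 0.66)]
top dummy_plug [([0.482, 0.242, 0.001], 0.97), ([0.798, 0.344, 0.022], 0.95), ([0.584, 0.387, 0.01], 0.73)]
at 20.91 [0.4806 0.2391 0.0862] [-0.4  0.4  0.2] 0.0748 0.0
g1 21.31 [0.4809 0.2393 0.087 ] [-0.9  1.1  5.3] 0.0395 23.0
```

View pics/s2.png

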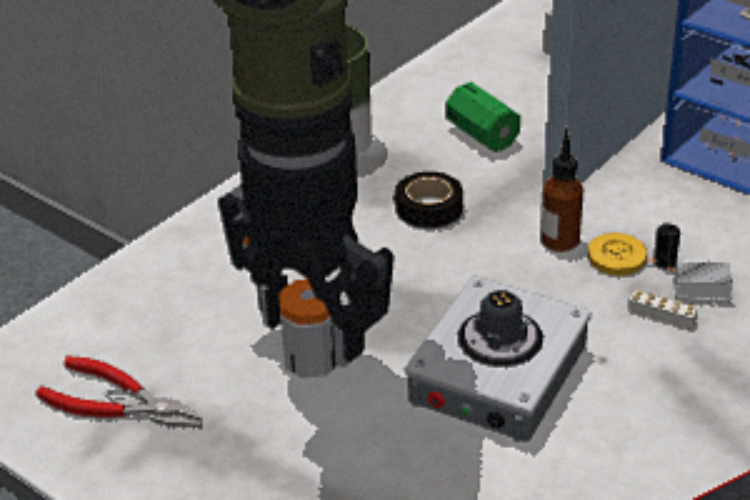

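```bash
cat > ins.py <<'E'
from h import *
def st(t):
    x=bot.state();print(t,round(x["clock"],2),x["tcp_pos"].round(4),x["wrist_force"].round(1),x["ft_torque"].round(2),round(x["grip_width"],4));return x
def descend(xy,q,z0,rim,stop,f0,lim,step=.001):
    xy=np.array(xy,float)
    while rim>stop:
        rim-=step; bot.move_l([*xy,z0+rim],q,v=.04)
        x=bot.state();f=x["wrist_force"]-f0
        if f[2]>2 or np.hypot(*f[:2])>3: print(f"rim {rim:.4f} act {x['tcp_pos'][2]-z0:.4f}",f.round(1),xy.round(4))
        if np.hypot(*f[:2])>3: xy+=np.clip(5e-5*f[:2],-.0005,.0005)
        if f[2]>lim: break
    return xy,rim,f
E
python3 - <<'E'
from ins import *
import json
q0=down(0);X=[.4809,.2393]
bot.move_l([*X,.14],v=.2); bot.reach([*X,.14],q0); bot.move_l([*X,.088],v=.12)
bot.grip(.03,60); x=st("grip"); z0=x["tcp_pos"][2]   # rim on bench -> tcp z0
bot.move_l([*X,z0+.11],v=.2)
q=down(np.radians(16)); P=[.5456,.1219]
bot.reach([*P,z0+.10],q); bot.move_l([*P,z0+.078],v=.1); bot.hold(.3)
f0=st("above")["wrist_force"]
xy,rim,f=descend(P,q,z0,.078,.0525,f0,10)
st("end");print(xy,rim,f); json.dump(dict(z0=z0,f0=f0.tolist(),xy=xy.tolist(),rim=rim),open("s.json","w"))
E
```

```text
grip 24.4 [0.4817 0.2397 0.0891] [0.3 0.  5.4] [-0.    0.16  0.  ] 0.0389
above 26.38 [0.5459 0.1221 0.1677] [-0.9 -0.7 -1.7] [ 0.04 -0.01  0.01] 0.0393
end 32.88 [0.5455 0.1219 0.141 ] [-0.3 -0.9 -2. ] [ 0.   -0.01 -0.  ] 0.0392
[0.5456 0.1219] 0.05199999999999998 [ 0.67115004 -0.18513358 -0.33070481]
```

The plug slipped over the spigot with no contact force. Next: a gentle descent onto or over the lugs, searching in yaw if it lands on them.

Run:
```python
from ins import *
import json
s=json.load(open("s.json"));z0,rim=s["z0"],s["rim"];xy=np.array(s["xy"]);f0=np.array(s["f0"])
yaw=16.;q=down(np.radians(yaw))
xy,rim,f=descend(xy,q,z0,rim,.0485,f0,5)
if f[2]>5:
    for dy in (3,-3,6,-6,9,-9,12,-12):
        yaw=16.+dy;q=down(np.radians(yaw)); bot.move_l([*xy,z0+rim],q,v=.04)
        f=bot.state()["wrist_force"]-f0; print("yaw",yaw,f.round(1))
        if f[2]<2: break
st("keyed?"); print(rim,f)
if f[2]<3:
    xy,rim,f=descend(xy,q,z0,rim,.0395,f0,6)
st("end");print(xy,rim,f,yaw)
```

```text
keyed? 33.88 [0.5455 0.1219 0.137 ] [-0.7  0.7 -2.2] [0.02 0.02 0.06] 0.0394
0.04799999999999997 [ 0.25603478  1.41575925 -0.57812264]
rim 0.0400 act 0.0405 [0.  1.1 4. ] [0.5456 0.1219]
rim 0.0390 act 0.0399 [-1.1 -0.3  9.5] [0.5456 0.1219]
end 36.12 [0.5457 0.1219 0.129 ] [-2.1 -1.   7.9] [-0.1   0.55 -0.01] 0.0389
[0.5456 0.1219] 0.038999999999999965 [-1.12882842 -0.30290228  9.52277984] 16.0
```

It keyed straight in, and the rim met the flange at about 0.0405 m. Next: release, retreat and check.

Run:
```python
from ins import *
bot.grip(.075); x=st("open"); p=x["tcp_pos"]
bot.move_l(p+[0,0,.12],v=.15); bot.hold(.3); st("up")
for cam in ("scene","top"):
    im=eyes.snapshot(cam)
    for n in ("plug_end","dummy_plug"): print(cam,n,[np.round(d["location"],3).tolist() for d in nets.landmark_of(n,cam)][:4])
    if cam=="scene": cv2.imwrite("pics/s3.png",cv2.resize(im[180:340,210:450,::-1],(750,500)))
```

```text
open 36.57 [0.5456 0.1219 0.1279] [ 0.3  0.  -0.4] [-0.03  0.02 -0.02] 0.0751
up 37.82 [0.5452 0.1218 0.2471] [ 0.5 -1.  -1.9] [-0.01 -0.01 -0.01] 0.0747
scene plug_end [[0.546, 0.121, 0.1], [0.674, 0.286, 0.001], [0.546, 0.375, 0.015], [0.78, 0.287, 0.022]]
scene dummy_plug [[0.586, 0.386, 0.017], [0.544, 0.12, 0.042]]
top plug_end [[0.551, 0.376, 0.012], [0.545, 0.12, 0.101], [0.784, 0.284, 0.021]]
top dummy_plug [[0.582, 0.389, 0.013], [0.8, 0.342, 0.022], [0.544, 0.121, 0.042]]
```

View pics/s3.png

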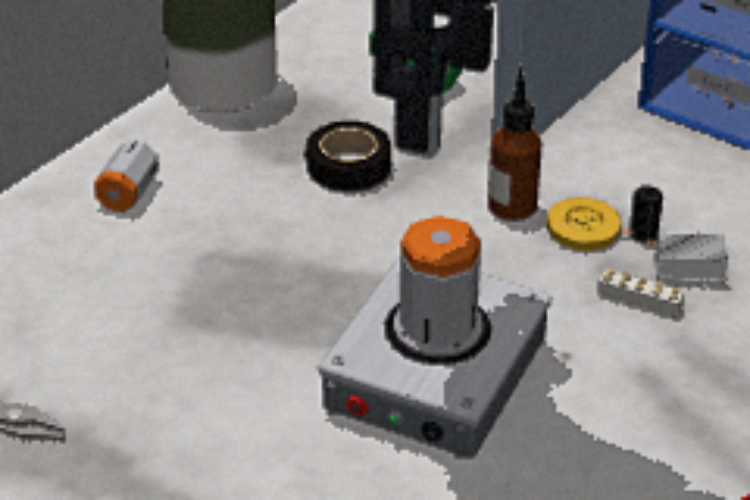

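The plug stands upright on the flange at (440,285) in the crop, with its end at z≈0.101. The gripper is clear and the bystanders are undisturbed.

```bash
python3 -c "
from rig import bot
print(bot.job_done())"
```

```text
the job is handed in; nothing more can be done
None
```

I handed the job in at about 38 s: the plug is keyed over the lugs and home on the flange, upright and released, pressed with no more than about 10 N (roughly 1 mm of gasket travel), and the last pictures show no tool shifted.

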